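# Level the stockroom shelf with a clipped-in spirit level

### The job

Push the yellow spirit level, vial up, down past the two orange sprung jaws until it sits flat and about centred in its clips on the white bench-top shelf, and let go of it. Only then turn the blue knob of the shelf's levelling foot until the bubble rests centred between the two black lines. Finish while firmly pressing the level down onto the shelf with the fingers, bubble still centred, and keep pressing; leave the bottle, the jar and the carton alone.

Things in the scene. Friction and masses are not known exactly. Their poses are not given: they have to be found in the camera images.
- level_center (a point): Centre of the spirit level, half-way up: a yellow bar 200 mm long (its x axis), 22 wide, 26 high, black end caps, 0.2 to 0.33 kg, lying flat on the bench, vial up. Green vial 68 x 14 mm in the middle of the top, with a white bubble 18 mm long and two black lines 25 mm apart; the top is plain yellow from 38 to 92 mm either side of the centre. Either end may face the knob.
- bubble (a joint): Offset of the bubble from the middle of the vial along the level's x axis, in m: 0 is centred, it goes to the higher end. It moves 0.7 mm for each mrad of slope (at most 26 mm), and needs about 1.5 s to settle.
- nest (a point): Point on the tilting shelf board where the level's centre is when fully home: 13 mm above the board's top, on which the level then rests. y runs along the clips towards the knob, x across, z up. Two clips, each 16 mm wide, centred 78 mm either side along y, with 140 mm between them free for fingers. The knob end starts lower than the other, sloping 10 to 35 mrad.
- jaw_near (a joint): Sprung orange jaw, on the -x side of the clip nearer the knob, rad: 0 shut, opens outwards (0.5 at most). 36 mm high; its nose, with 45-degree flanks, overhangs the seated level's top edge by 3 mm, tip 30 mm above the board. The level pushed straight down opens both (about 0.1 rad, 5 to 12 N in all, pushing it some 6 N towards +x) and they spring shut over it.
- jaw_far (a joint): The same jaw on the clip farther from the knob. Opposite each jaw, on the +x side, is a fixed steel wall, its inner face 12 mm from the clips' mid-line, 22 mm high, leaning outwards at 25 degrees for 9 mm above that.
- foot_grip (a point): Blue knob on top of the levelling foot at the shelf's end, 232 mm from the nest along the nest's y. A bar grip 42 mm long (along this point's x axis), 14 mm thick (y) and 32 mm high, standing on a disc 44 mm across; the point lies on its upright axis, 7 mm below the top of the bar. It turns with the knob; it stands fixed in height.
- foot (a joint): Angle of the knob in rad, growing as it is turned clockwise seen from above, 0 to 4.4. Clockwise raises the knob end of the board, 10 mrad per rad, so that the bubble of the seated level moves 7 mm per rad towards the knob. It stays where it is left (friction 0.06 N m); the angle at which the board is level differs from case to case (about 2.0 to 3.2); it starts at 0 to 0.7.
- level: The spirit level as a whole (origin at the centre of its underside, x along it).
- board: White shelf board with its clips, 280 mm long, 160 deep, 12 thick, its top about 100 mm above the bench. Origin on its hinge, 10 mm below the top, at the end far from the knob; y runs towards the knob. The nest is 15 mm to -x and 115 mm to +y of it.
- syrup: Amber bottle, 52 mm across, 115 mm high, origin under its centre; leave it alone.
- jar: White jar with a blue cap, 60 mm across, 75 mm high, origin under its centre; leave it alone.
- carton: Paper medicine carton 60 x 120 x 50 mm, origin under its centre; leave it alone.
There are look-alikes about, which are no part of the job. Of the things that look like the level, the largest one is meant.

How it is judged:
By the outcome, as a careful person would: the job done as asked, in the order asked, and still so for the second after the job is handed in, while the arm keeps its last pose, push and grip.
It also fails if it takes over 72 s, if anything falls off the work surface, if the arm or the gripper's body presses on something with over 40 N, if the wrist force passes 120 N, or if a joint passes its speed limit or range.

### The arm

A 6-joint arm with a two-finger parallel gripper is mounted at the origin on the work surface. World frame = base frame: x ahead of the robot, y to its left, z up, the work surface at z = 0. Lengths are in m, angles in degrees, forces in N, time in s.
With the tool pointing down it reaches from about 0.4 to 0.825 m from the base axis. Payload 7 kg.
Tool frame: the origin (TCP) lies between the finger pads; the fingertips stand 22 mm ahead of it and the grasp point (between the pads) lies 3 mm ahead of it; z points along the fingers, y is the line along which they close (so a half turn about z gives the same grasp; the last joint's range is limited). The gripper opens to 88 mm and grips with 3 to 60 N. Pads are 19 mm wide; open, the fingers measure 130 mm over their backs; the gripper's body (78 mm by 193 mm) begins 47 mm behind the grasp point.
Start: joints at [16.507, 20.546, 0.682, 0, -70.136, -16.507], TCP at [0.675, -0, 0.249] pointing down, gripper open.
Joint ranges: [-176.03, 176.03], [-82.01, 121.73], [-58.28, 71.71], [-173.87, 95.51], [-174.79, -0.11], [-173.66, 173.66]. Speed limits (degrees/s): [136.94, 136.94, 172.46, 180, 180, 180].

### API

Orientations are given as [roll, pitch, yaw] about the fixed x, y, z axes, in that order (R = Rz(yaw) Ry(pitch) Rx(roll)).
In Python, from plant import ctrl gives the robot as it stands.
- The arm moves only by the tool apply_moves, never from a script. Its argument "targets" is a list of rows, each an object with "travel": the shift along the tool's x, y, z in mm, a list of three; "roll": the turn about the tool's z in degrees; "jaw": the finger opening in mm, from 0 to 87.6. In form: [{"travel": [tx, ty, tz], "roll": roll, "jaw": jaw}, ...]. A call has 1 to 10 rows; each row shifts and turns the commanded pose from where the row before left it, along the tool's axes as they then stand; what a row does not reach is not made up. A row lasts 1/10 s, in which the tool goes at most 50 mm and 8.59 degrees, less where a joint would pass 70% of its speed; a pose out of reach is approached as far as the arm can. A call with a gripper value outside its range is refused whole. The fingers move at their own pace and stop on an object; the grip force is fixed at half the most. Time passes only in rows, so rows that do not move let the fingers close. It gives the time, the measured TCP pose, the force, the opening and the grip force at its end, in the units of the state.
- ctrl.get_obs(): the state, without advancing time (a new reading comes with each control period).
- ctrl.snapshot(name): name is "scene" or "side" or "wrist"; returns the picture (480x640x3 uint8, red, green, blue); there is no depth.
- ctrl.calibration(name): a dict with "K" (3x3 intrinsics, pixels), "dist_coeffs" ([k1, k2, p1, p2, k3] as OpenCV has them; the pictures are not rectified), "extrinsics" (4x4, takes a point from camera to world coordinates); the wrist camera has in their place "hand_eye" (4x4, takes a point from camera to tool coordinates, whose origin is the TCP and whose axes are the flange's). Camera axes: x right, y down, z forward; pixel columns grow to the right and rows downward; lengths in m; the calibration is good to about 2 mm. A picture is of the moment at which its call begins: read the wrist's pose just before it. calibration takes no time and is no camera call.
- ctrl.close_job(): hands the job in; it is judged then, once.
The state is a dict: "clock": time; "joint_pos": joint angles; "qvel": joint speeds; "tau": joint torques, N m; "tool_pos": TCP position; "orientation": TCP orientation; "force": force on the tool from outside, world axes, zero at the start; "moment": the same for the moment, N m; "opening": finger opening in m; "gripper_force": force on a finger pad.
Only numpy, scipy, OpenCV 4.12 (cv2) and the standard library are available. Lean on these libraries where they do the work, as an engineer would, in place of code of your own. Each camera call takes 0.05 s, during which the arm holds its last target. There are 200 camera calls.

## Working session

There is one attempt and no reset: what is moved stays moved. The work goes in short steps, Python scripts to look and compute and a tool call to move; the robot and the scene stay as the last step left them, time stands still between calls to the robot, and variables do not carry over. Pictures are saved under pics/ and viewed, at most 10 in all, crops included, and the job is handed in when it is done.

Besides the shell and the picture viewer there is one more tool, called after ">>>" as a command line: name --argument value ..., lists and objects as JSON in quotes. apply_moves: Moves the arm, as the interface text tells. Its arguments: {"type":"object","properties":{"targets":{"type":"array","items":{"type":"object","properties":{"travel":{"type":"array","items":{"type":"number"}},"roll":{"type":"number"},"jaw":{"type":"number"}}}}},"required":["targets"]}

```bash
ls; mkdir -p pics; python3 - <<'E'
from plant import ctrl
import cv2,numpy as np
o=ctrl.get_obs();print({k:np.round(v,4).tolist() for k,v in o.items()})
for n in("scene","side","wrist"):
    cv2.imwrite(f"pics/{n}0.png",ctrl.snapshot(n)[:,:,::-1]);c=ctrl.calibration(n);print(n,{k:np.round(v,4).tolist() for k,v in c.items()})
E
```

```text
pics
{'clock': 0.0, 'joint_pos': [16.5069, 20.5912, 0.6325, -0.0213, -70.1359, -16.507], 'qvel': [-0.0878, 0.008, 0.0296, 0.0366, -0.0314, 0.013], 'tau': [-0.0008, -58.2727, 29.3058, 6.9975, 0.0069, -0.0002], 'tool_pos': [0.6745, -0.0, 0.2476], 'orientation': [179.9036, -0.0077, -90.0073], 'force': [0.12, -0.9914, -0.0625], 'moment': [0.0014, -0.0087, -0.0294], 'gripper_force': 0.0, 'opening': 0.0875}
scene {'K': [[526.0273, 0.0, 327.2024], [0.0, 526.0273, 235.3532], [0.0, 0.0, 1.0]], 'dist_coeffs': [-0.1062, 0.0, 0.0, 0.0, 0.0], 'extrinsics': [[0.4649, 0.6209, -0.6311, 1.1416], [0.8853, -0.3359, 0.3217, -0.3584], [-0.0123, -0.7083, -0.7059, 0.8978], [0.0, 0.0, 0.0, 1.0]]}
side {'K': [[588.2947, 0.0, 310.2674], [0.0, 588.2947, 234.9522], [0.0, 0.0, 1.0]], 'dist_coeffs': [-0.1552, 0.0, 0.0, 0.0, 0.0], 'extrinsics': [[0.9547, -0.193, 0.2266, 0.071], [-0.2975, -0.5923, 0.7488, -1.1836], [-0.0103, -0.7823, -0.6228, 1.092], [0.0, 0.0, 0.0, 1.0]]}
wrist {'K': [[359.757, 0.0, 319.4611], [0.0, 359.757, 233.5778], [0.0, 0.0, 1.0]], 'dist_coeffs': [0.0187, 0.0, 0.0, 0.0, 0.0], 'hand_eye': [[-0.0009, -0.9625, -0.2711, 0.0738], [1.0, -0.0008, -0.0007, 0.0008], [0.0005, -0.2711, 0.9625, -0.1363], [0.0, 0.0, 0.0, 1.0]]}
```

View pics/scene0.png

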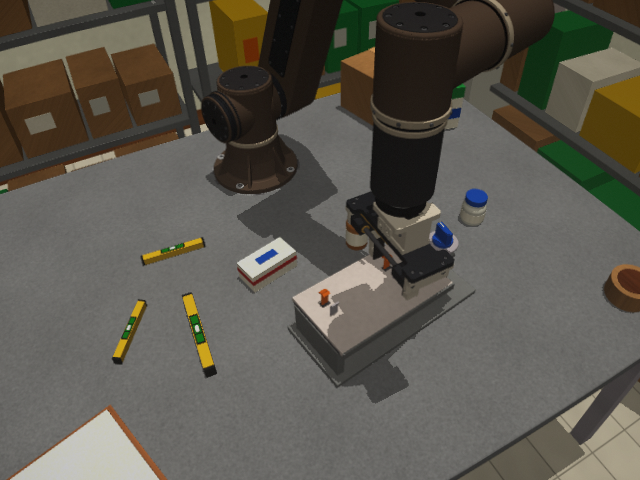

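View pics/side0.png

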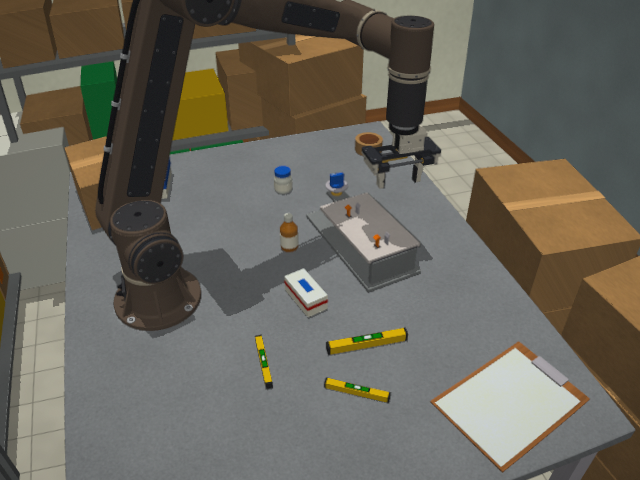

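The level candidates are, in side/scene pixels, (367,341)/(198,333), (264,361)/(173,250) and (357,390)/(130,330). The first looks longest, so I'll check its length. The shelf jaws are at side (349,210) and (377,240), and the knob is at side (337,182).

```bash
cat > h.py <<'E'
import cv2,numpy as np
from plant import ctrl
from scipy.spatial.transform import Rotation as R
def cam(n,obs=None):
    c=ctrl.calibration(n);K=np.array(c["K"]);d=np.array(c["dist_coeffs"])
    if n=="wrist":
        T=np.eye(4);T[:3,:3]=R.from_euler("xyz",obs["orientation"],degrees=True).as_matrix();T[:3,3]=obs["tool_pos"]
        return K,d,T@np.array(c["hand_eye"])
    return K,d,np.array(c["extrinsics"])
def ray(c,px):
    K,d,E=c
    u=cv2.undistortPoints(np.array(px,float).reshape(-1,1,2),K,d)[:,0]
    return E[:3,3],np.c_[u,np.ones(len(u))]@E[:3,:3].T
def onz(c,px,z):
    o,v=ray(c,px);return o+v*((z-o[2])/v[:,2])[:,None]
def tri(cs,pxs):
    A=np.zeros((3,3));b=np.zeros(3)
    for c,p in zip(cs,pxs):
        o,v=ray(c,[p]);v=v[0]/np.linalg.norm(v[0]);M=np.eye(3)-np.outer(v,v);A+=M;b+=M@o
    return np.linalg.solve(A,b)
def proj(c,P):
    K,d,E=c;I=np.linalg.inv(E)
    return cv2.projectPoints(np.array(P,float).reshape(-1,1,3),cv2.Rodrigues(I[:3,:3])[0],I[:3,3],K,d)[0][:,0]
def blobs(img,lo,hi,amin=20):
    m=cv2.inRange(cv2.cvtColor(img,cv2.COLOR_RGB2HSV),np.array(lo),np.array(hi))
    n,l,s,ce=cv2.connectedComponentsWithStats(m)
    return [(s[i],ce[i],l==i) for i in range(1,n) if s[i,4]>=amin]
E
python3 - <<'E'
from h import *
cs={n:cam(n) for n in("scene","side")}
for n in cs:
    im=cv2.imread(f"pics/{n}0.png")[:,:,::-1].copy()
    for nm,lo,hi in(("orange",(5,180,120),(14,255,255)),("blue",(105,150,80),(125,255,255)),("green",(50,120,60),(80,255,255))):
        for s,c,_ in blobs(im,lo,hi):
            if s[1]>150: print(n,nm,s,c.round(1),onz(cs[n],[c],.026 if nm=="green" else .13).round(3))
ends={"A":[(328,347),(407,335)],"B":[(260,338),(269,385)],"C":[(326,383),(390,397)]}
for k,e in ends.items():
    p=onz(cs["side"],e,.02);print(k,p.round(3).tolist(),np.linalg.norm(p[0]-p[1]).round(3))
im=cv2.imread("pics/side0.png");a=cv2.resize(im[150:300,270:450],None,fx=4,fy=4,interpolation=2)[:, :]
cv2.imwrite("pics/c1.png",cv2.resize(im[160:360,290:430],(560,800),interpolation=2)[:600]) 
b=cv2.resize(im[165:300,290:430],None,fx=4,fy=4,interpolation=2);c2=cv2.resize(im[320:365,310:430],None,fx=2,fy=2)
cv2.imwrite("pics/c1.png",b[:540])
E
```

```text
scene orange [319 289  10   9  49] [324.2 292.6] [[ 0.587 -0.084  0.13 ]]
scene blue [466 189  22  15 250] [476.5 195.9] [[0.503 0.345 0.13 ]]
scene blue [437 222  16  14  79] [444.8 229.2] [[0.556 0.217 0.13 ]]
scene blue [433 235  13  12  69] [437.7 240.8] [[0.577 0.183 0.13 ]]
scene blue [256 249  21  15 125] [265.7 256.2] [[ 0.449 -0.144  0.13 ]]
scene green [ 589  179   51   52 1277] [619.6 200.5] [[0.609 0.764 0.026]]
scene green [175 244   8   5  22] [178.3 245.7] [[ 0.227 -0.283  0.026]]
scene green [161 247   9   5  23] [165.3 249.5] [[ 0.224 -0.313  0.026]]
scene green [190 315  14  28 157] [196.9 328.5] [[ 0.473 -0.316  0.026]]
scene green [128 317   7  11  37] [131.3 321. ] [[ 0.391 -0.433  0.026]]
scene green [122 332   7   7  31] [125.2 334.6] [[ 0.419 -0.452  0.026]]
side orange [345 205   6  11  25] [348.1 208.5] [[0.556 0.053 0.13 ]]
side orange [373 235   7   6  24] [376.3 237.4] [[ 0.582 -0.09   0.13 ]]
side blue [275 166  15  12 151] [282.1 171.3] [[0.432 0.297 0.13 ]]
side blue [330 173  14  15 172] [336.4 180.1] [[0.573 0.199 0.13 ]]
side blue [299 280  14  12  81] [305.2 285.2] [[ 0.353 -0.206  0.13 ]]
side green [370 333  12   6  48] [375.5 335.3] [[ 0.493 -0.321  0.026]]
side green [353 336  15   6  51] [358.9 338.5] [[ 0.451 -0.317  0.026]]
side green [260 350   5   9  27] [261.9 352.8] [[ 0.219 -0.29   0.026]]
side green [262 359   5   8  29] [264.3 363.1] [[ 0.217 -0.321  0.026]]
side green [346 383   9   6  33] [349.7 385.1] [[ 0.383 -0.44   0.026]]
side green [358 387  11   5  30] [363.9 388.6] [[ 0.409 -0.459  0.026]]
A [[0.374, -0.315, 0.02], [0.568, -0.339, 0.02]] 0.195
B [[0.227, -0.238, 0.02], [0.213, -0.381, 0.02]] 0.143
C [[0.336, -0.414, 0.02], [0.458, -0.494, 0.02]] 0.145
```

View pics/c1.png

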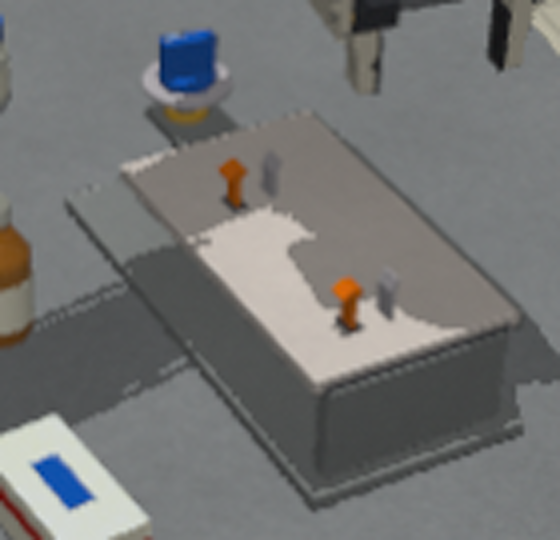

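The close crop shows the shelf with orange jaws on the robot side, steel walls on the far side, and the knob in line. Candidate A measures 195 mm against about 145 mm for the others, so A is the level.

```bash
python3 - <<'E'
from h import *
sc,sd=cam("scene"),cam("side")
c=[(290+x/4,165+y/4) for x,y in[(125,168),(312,112),(520,320),(318,388)]]
P=onz(sd,c,.1);print(P.round(4).tolist(),[np.linalg.norm(P[i]-P[i-1]).round(3) for i in range(4)])
print("jawfar",tri([sc,sd],[(324.2,292.6),(376.3,237.4)]).round(4))
print("knob",tri([sc,sd],[(444.5,232),(336.4,180.1)]).round(4))
# bottle/jar/carton, base & top guesses
print("bottle",onz(sd,[(289,218),(289,247)],.115).round(3)[0],onz(sd,[(289,247)],0.01).round(3))
g=onz(sd,[(367.2,337)],.026);print("level",g.round(4))
E
```

```text
[[0.5005, 0.1226, 0.1], [0.655, 0.1471, 0.1], [0.6964, -0.1223, 0.1], [0.5431, -0.1441, 0.1]] [np.float64(0.27), np.float64(0.156), np.float64(0.273), np.float64(0.155)]
jawfar [ 0.5843 -0.0834  0.1255]
knob [0.5708 0.2015 0.1346]
bottle [0.393 0.081 0.115] [[0.39  0.083 0.01 ]]
level [[ 0.4718 -0.3194  0.026 ]]
```

>>> apply_moves --targets '[{"travel": [50,0,0],"roll": -8.5,"jaw": 60},{"travel": [49,7,0],"roll": -8.5,"jaw": 60},{"travel": [48,14,0],"roll": -8.5,"jaw": 60},{"travel": [45,21,0],"roll": -8.5,"jaw": 60},{"travel": [41,28,0],"roll": -8.5,"jaw": 60},{"travel": [37,34,0],"roll": -8.5,"jaw": 60},{"travel": [0,40,0],"roll": -8.5,"jaw": 60},{"travel": [0,40,0],"roll": -8.5,"jaw": 60},{"travel": [0,0,0],"roll": -8.5,"jaw": 60},{"travel": [0,0,0],"roll": -7,"jaw": 60}]'

```text
clock: 1.15
tool_pos: [0.6273, -0.3624, 0.2481]
orientation: [-180.0, 0.0, -6.8]
force: [0.2, 0.7, 0.1]
opening: 0.0603
gripper_force: 0.0
```

>>> apply_moves --targets '[{"travel": [-45,-8,0],"roll": 0,"jaw": 60},{"travel": [-45,-8,0],"roll": 0,"jaw": 60},{"travel": [-45,-8,0],"roll": 0,"jaw": 60},{"travel": [-24,0,0],"roll": 0,"jaw": 60},{"travel": [0,0,0],"roll": 0,"jaw": 60},{"travel": [0,0,0],"roll": 0,"jaw": 60}]'

```text
clock: 1.75
tool_pos: [0.4736, -0.3177, 0.2492]
orientation: [180.0, -0.1, -7.0]
force: [1.1, -0.1, -0.4]
opening: 0.0603
gripper_force: 0.0
```

```bash
python3 - <<'E'
from h import *
o=ctrl.get_obs();im=ctrl.snapshot("wrist");cv2.imwrite("pics/w1.png",im[:,:,::-1]);w=cam("wrist",o)
print(o["tool_pos"],o["orientation"],o["joint_pos"])
def tl(p): 
    r=R.from_euler("xyz",o["orientation"],degrees=True);return r.inv().apply(np.array(p)-o["tool_pos"])
for nm,lo,hi,z in(("yel",(18,120,90),(32,255,255),.026),("green",(45,100,50),(85,255,255),.026)):
    for s,c,m in blobs(im,lo,hi,100):
        ys,xs=np.nonzero(m);P=onz(w,np.c_[xs,ys],z)[:,:2].astype(np.float32);r=cv2.minAreaRect(P*1000);print(nm,s,np.round(r[0],1),np.round(r[1],1),round(r[2],1),"tool",tl([r[0][0]/1e3,r[0][1]/1e3,z]).round(4))
E
```

```text
[ 0.4736157  -0.31766697  0.24916026] [ 1.79988384e+02 -6.88781643e-02 -7.03114217e+00] [-1.41958498e+01  1.06753006e+01 -1.28161712e+01  3.20168865e-03
 -6.64387390e+01  9.71634227e+01]
yel [ 305  111   28  184 2656] [ 471.3 -318.2] [ 21.5 189.2] 85.2 tool [-0.0025  0.0008  0.2232]
yel [ 421  197   67   93 1340] [ 417.2 -448.9] [ 22.  104.7] 55.5 tool [-0.0402  0.1371  0.2231]
yel [167 295  15  63 432] [ 358.8 -140.9] [15.6 77.9] 77.2 tool [-0.1358 -0.1614  0.223 ]
yel [460 295  13  62 345] [ 319.3 -463.7] [13.4 76.8] 88.7 tool [-0.1356  0.1637  0.223 ]
yel [ 393  370  239   17 3016] [ 246.  -514.5] [274.4  21.3] 82.9 tool [-0.2021  0.2232  0.223 ]
yel [219 376  52  10 334] [ 279.5 -206.1] [60.  12.2] 82.7 tool [-0.2065 -0.087   0.2229]
green [311 176  15  21 287] [ 494.5 -319.6] [13.9 20.1] 83.2 tool [ 0.0207 -0.0007  0.2232]
green [313 198  14  23 142] [ 471.  -318.2] [13.3 22.8] 82.9 tool [-0.0028  0.0008  0.2232]
green [314 222  14  20 251] [ 447.4 -316.2] [13.5 20.4] 83.2 tool [-0.0265  0.0017  0.2231]
green [428 238  34  44 378] [ 400.2 -442.3] [11.1 50.5] 55.7 tool [-0.0578  0.1327  0.2231]
```

View pics/w1.png

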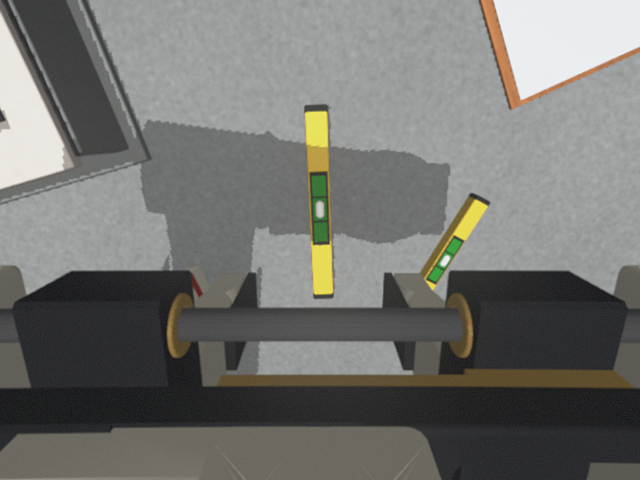

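The target level is under the gripper at (319,208), with smaller look-alikes at (455,240). It sits 2.6 mm back and yaws about -5 degrees. Next I descend and grip.

>>> apply_moves --targets '[{"travel": [-2.6,0.8,40],"roll": -2,"jaw": 60},{"travel": [0,0,45],"roll": 0,"jaw": 60},{"travel": [0,0,45],"roll": 0,"jaw": 60},{"travel": [0,0,45],"roll": 0,"jaw": 60},{"travel": [0,0,30],"roll": 0,"jaw": 60},{"travel": [0,0,18],"roll": 0,"jaw": 60},{"travel": [0,0,0],"roll": 0,"jaw": 60},{"travel": [0,0,0],"roll": 0,"jaw": 10},{"travel": [0,0,0],"roll": 0,"jaw": 10},{"travel": [0,0,0],"roll": 0,"jaw": 10}]'

```text
clock: 2.8
tool_pos: [0.4714, -0.3182, 0.0252]
orientation: [-180.0, 0.0, -5.0]
force: [-0.2, 0.2, -0.8]
opening: 0.0413
gripper_force: 0.0
```

>>> apply_moves --targets '[{"travel": [0,0,0],"roll": 0,"jaw": 10},{"travel": [0,0,0],"roll": 0,"jaw": 10},{"travel": [0,0,0],"roll": 0,"jaw": 10},{"travel": [0,0,0],"roll": 0,"jaw": 10}]'

```text
clock: 3.2
tool_pos: [0.471, -0.3181, 0.0257]
orientation: [180.0, -0.0, -5.0]
force: [0.3, -0.0, -0.0]
opening: 0.0221
gripper_force: 30.0
```

>>> apply_moves --targets '[{"travel": [0,0,-20],"roll": 0,"jaw": 10},{"travel": [0,0,-45],"roll": 0,"jaw": 10},{"travel": [0,-40,-45],"roll": 0,"jaw": 10},{"travel": [0,-44,-40],"roll": 0,"jaw": 10},{"travel": [0,-44,-30],"roll": 0,"jaw": 10},{"travel": [0,-44,-30],"roll": 0,"jaw": 10},{"travel": [0,-44,-30],"roll": 0,"jaw": 10},{"travel": [0,-44,-25],"roll": 0,"jaw": 10},{"travel": [0,-44,-10],"roll": 0,"jaw": 10},{"travel": [-4,-44,0],"roll": 0,"jaw": 10}]'

```text
clock: 4.2
tool_pos: [0.4959, 0.0086, 0.2826]
orientation: [-179.9, -0.2, -5.0]
force: [1.6, -0.6, -3.6]
opening: 0.0222
gripper_force: 30.0
```

>>> apply_moves --targets '[{"travel": [0,-30,0],"roll": 8.4,"jaw": 10},{"travel": [0,0,0],"roll": 8.5,"jaw": 10},{"travel": [0,0,0],"roll": 8.5,"jaw": 10},{"travel": [0,0,0],"roll": 8.5,"jaw": 10},{"travel": [0,0,0],"roll": 8.5,"jaw": 10},{"travel": [0,0,0],"roll": 8.5,"jaw": 10},{"travel": [0,0,0],"roll": 8.5,"jaw": 10},{"travel": [0,0,0],"roll": 8.5,"jaw": 10},{"travel": [0,0,0],"roll": 8.1,"jaw": 10},{"travel": [0,0,0],"roll": 0,"jaw": 10}]'

```text
clock: 5.2
tool_pos: [0.4975, 0.0364, 0.2802]
orientation: [179.9, 0.0, -81.2]
force: [-0.5, -0.0, -3.3]
opening: 0.0218
gripper_force: 30.0
```

>>> apply_moves --targets '[{"travel": [0,0,0],"roll": 0,"jaw": 10},{"travel": [0,0,0],"roll": 0,"jaw": 10}]'

```text
clock: 5.4
tool_pos: [0.4979, 0.0365, 0.2806]
orientation: [180.0, 0.0, -80.8]
force: [0.1, 0.4, -3.3]
opening: 0.0216
gripper_force: 30.0
```

```bash
python3 - <<'E'
from h import *
import json
o=ctrl.get_obs();im=ctrl.snapshot("wrist");s=ctrl.snapshot("scene")
cv2.imwrite("pics/w2.png",im[:,:,::-1]);w=cam("wrist",o);cv2.imwrite("pics/s2.png",s[:,:,::-1])
json.dump({k:np.asarray(v).tolist() for k,v in o.items()},open("o2.json","w"))
print(o["tool_pos"],o["orientation"],o["joint_pos"])
for s,c,m in blobs(im,(5,150,90),(15,255,255),15):print(s,c.round(1),onz(w,[c],.125).round(4))
E
```

```text
[0.49792386 0.03649453 0.28060962] [ 1.79982348e+02  3.07080287e-03 -8.08393614e+01] [ 2.67776784e+01  2.58372596e+00 -1.80157923e+01 -8.83300169e-03
 -6.94163763e+01 -1.76139328e+01]
[216  33  25  24 508] [228.   44.7] [[ 0.5845 -0.0862  0.125 ]]
[232 241  19  18 301] [241.2 249.3] [[0.5596 0.0691 0.125 ]]
```

View pics/w2.png

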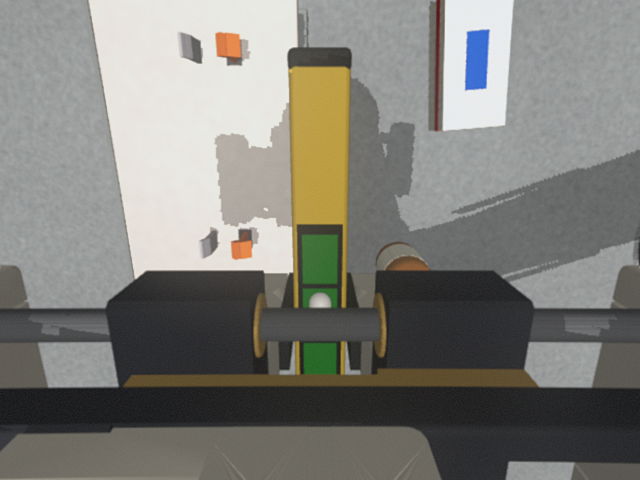

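The jaws are at (228,45) and (241,249), 156 mm apart, with the steel walls beside them at (190,46) and (208,244). The held level runs through the middle. I'll zoom in on both clips to find the mid-line.

```bash
python3 - <<'E'
import cv2,numpy as np
im=cv2.imread("pics/w2.png")
a=[cv2.resize(im[y:y+50,170:260],(720,400),interpolation=cv2.INTER_CUBIC)[:290 if 0 else 400] for y in(20,222)]
b=np.vstack([cv2.resize(x,(540,300)) for x in a]);cv2.imwrite("pics/c2.png",b)
E
```

```text
(no output)
```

View pics/c2.png

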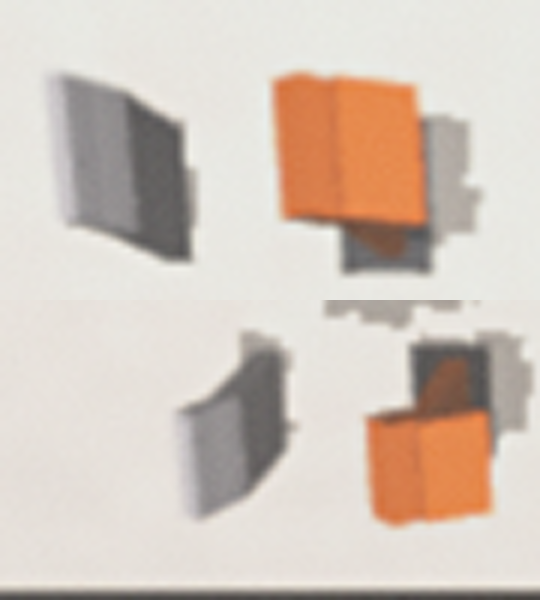

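```bash
cat > nest.py <<'E'
from h import *
import json
from scipy.optimize import least_squares
o=json.load(open("o2.json"));w=cam("wrist",o)
px=np.array([(201.2,51.7),(192,47.2),(216.7,44.8),(217.3,238.7),(210.8,246.2),(231.8,250)])
loc=np.array([(s*78/1e3,a/1e3,h/1e3) for s in(-1,1) for a,h in((12,0),(12,22),(-8,30))])
def pts(q):
    r=R.from_euler("ZX",[q[3],q[4]])  # yaw of nest x axis, slope of y axis
    return q[:3]+r.apply(np.c_[loc[:,1],loc[:,0],loc[:,2]])
f=lambda q:(proj(w,pts(q))-px).ravel()
s=least_squares(f,[.585,-.02,.1,.155,-.02],x_scale=[.01,.01,.01,.1,.02])
print("nest board-top point",s.x[:3].round(4),"yaw x",np.degrees(s.x[3]).round(2),"slope",s.x[4].round(4),s.fun.round(1))
r=R.from_euler("xyz",o["orientation"],degrees=True)
for rr in [(289.5,351,70),(291,349,220)]:
    o_,v=ray(w,[(rr[0],rr[2]),(rr[1],rr[2])])
    oc=r.inv().apply(o_-o["tool_pos"]);vc=r.inv().apply(v)
    print("level edges in tool",[(oc+x*(-oc[2]/x[2])).round(4).tolist() for x in vc])
n=s.x[:3]-o["tool_pos"];print("tool delta to nest",r.inv().apply(n).round(4))
E
python3 nest.py
```

```text
nest board-top point [ 0.5872 -0.0063  0.0988] yaw x 8.67 slope -0.0382 [ 0.2  0.2  0.  -0.5 -0.3  0.2  0.3 -0.3 -0.1  0.3 -0.2 -0.1]
level edges in tool [[0.0944, -0.0096, 0.0], [0.0944, 0.0118, 0.0]]
level edges in tool [[0.0408, -0.0103, 0.0], [0.0408, 0.0123, 0.0]]
tool delta to nest [ 0.0565 -0.0814  0.1817]
```

>>> apply_moves --targets '[{"travel": [28,-40,0],"roll": 0.5,"jaw": 10},{"travel": [28,-42.4,0],"roll": 0,"jaw": 10},{"travel": [0,0,40],"roll": 0,"jaw": 10},{"travel": [0,0,40],"roll": 0,"jaw": 10},{"travel": [0,0,25],"roll": 0,"jaw": 10},{"travel": [0,0,0],"roll": 0,"jaw": 10},{"travel": [0,0,0],"roll": 0,"jaw": 10},{"travel": [0,0,0],"roll": 0,"jaw": 10}]'

```text
clock: 6.3
tool_pos: [0.5886, -0.0057, 0.1779]
orientation: [-179.8, -0.0, -81.5]
force: [0.0, -0.2, -3.4]
opening: 0.0219
gripper_force: 30.0
```

```bash
python3 - <<'E'
from h import *
import json
o=ctrl.get_obs();im=ctrl.snapshot("wrist");print(o["tool_pos"],o["orientation"])
json.dump({k:np.asarray(v).tolist() for k,v in o.items()},open("o3.json","w"))
cv2.imwrite("pics/w3.png",im[:,:,::-1])
cv2.imwrite("pics/c3.png",cv2.resize(im[0:300,220:420,::-1],(400,600),interpolation=cv2.INTER_CUBIC))
E
```

```text
[ 0.58862894 -0.00570199  0.17789472] [-1.79814955e+02 -6.23942459e-03 -8.14673042e+01]
```

View pics/c3.png

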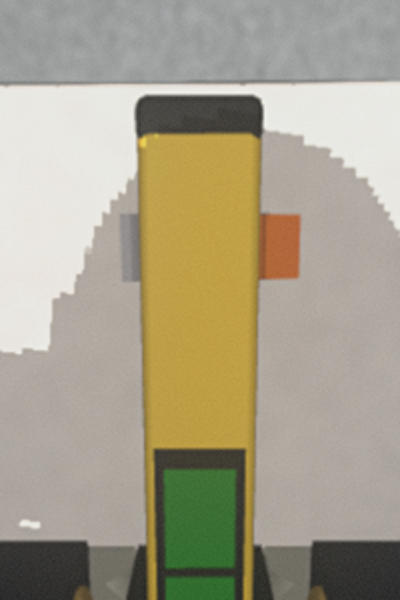

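The wall and the far jaw show on either side of the held level. I'll use their outer edges as a check on the lateral offset.

```bash
cat >> nest.py <<'E'
q=s.x;n=R.from_euler("ZX",[q[3],q[4]])
def atz(c,p,h):  # nest coords at height h above board
    oo,v=ray(c,[p]);a=n.inv().apply(oo-q[:3]);b=n.inv().apply(v[0]);return (a+b*((h-a[2])/b[2]))
o3=json.load(open("o3.json"));w3=cam("wrist",o3)
for nm,h,p2,p3 in(("wall",.031,(179.2,44.6),(280,123.5)),("jaw",.036,(240.2,45.5),(370,123))):
    print(nm,atz(w,p2,h).round(4),atz(w3,p3,h).round(4))
r3=R.from_euler("xyz",o3["orientation"],degrees=True)
o_,v=ray(w3,[(289,69),(351,69)]);oc=r3.inv().apply(o_-o3["tool_pos"])
print([(oc+x*(-oc[2]/x[2])).round(4).tolist() for x in r3.inv().apply(v)])
print("tcp in nest",n.inv().apply(np.array(o3["tool_pos"])-q[:3]).round(4), "target tool yaw",np.degrees(q[3])-90)
E
python3 nest.py
```

```text
nest board-top point [ 0.5872 -0.0063  0.0988] yaw x 8.67 slope -0.0382 [ 0.2  0.2  0.  -0.5 -0.3  0.2  0.3 -0.3 -0.1  0.3 -0.2 -0.1]
level edges in tool [[0.0944, -0.0096, 0.0], [0.0944, 0.0118, 0.0]]
level edges in tool [[0.0408, -0.0103, 0.0], [0.0408, 0.0123, 0.0]]
tool delta to nest [ 0.0565 -0.0814  0.1817]
wall [ 0.0181 -0.0778  0.031 ] [ 0.0197 -0.0786  0.031 ]
jaw [-0.0261 -0.0769  0.036 ] [-0.023  -0.0787  0.036 ]
[[0.0947, -0.0098, 0.0], [0.0947, 0.0118, -0.0]]
tcp in nest [ 0.0015 -0.0026  0.079 ] target tool yaw -81.33234006870475
```

>>> apply_moves --targets '[{"travel": [0,0,0],"roll": 0,"jaw": 10},{"travel": [0,0,0],"roll": 0,"jaw": 10}]'

```text
clock: 6.55
tool_pos: [0.5877, -0.0058, 0.1769]
orientation: [-179.9, 0.0, -81.5]
force: [-0.4, 0.5, -3.0]
opening: 0.0217
gripper_force: 30.0
```

```bash
cat > e.py <<'E'
exec(open("nest.py").read().replace("print(","(lambda *a:0)("))
def show(tag,o):
    w3=cam("wrist",o);pose=n.inv().apply(np.array(o["tool_pos"])-q[:3])
    print(tag,[(nm,(atz(w3,p3,h)-atz(w,p2,h)).round(4)[0]) for nm,h,p2,p3 in(("wall",.031,(179.2,44.6),(280,123.5)),("jaw",.036,(240.2,45.5),(370,123)))],"tcp",pose.round(4))
ob=ctrl.get_obs();show("new",ob)
for i in range(4):
    im=ctrl.snapshot("wrist");ob=ctrl.get_obs();print(np.round(ob["tool_pos"],4),np.round(ob["orientation"],2));show("n",ob)
ob["orientation"]=[180,0,-81.33];show("nominal",ob)
row=im[123].astype(int);hsv=cv2.cvtColor(im,cv2.COLOR_RGB2HSV)[123]
print([ (c,hsv[c].tolist()) for c in list(range(277,293))+list(range(346,373,1))])
E
python3 e.py
```

```text
new [('wall', np.float64(0.0004)), ('jaw', np.float64(0.0022))] tcp [ 0.0006 -0.0025  0.0781]
[ 0.5876 -0.0058  0.1767] [-1.7992e+02  1.0000e-02 -8.1510e+01]
n [('wall', np.float64(0.0003)), ('jaw', np.float64(0.0021))] tcp [ 0.0004 -0.0025  0.0778]
[ 0.5875 -0.0059  0.1764] [-1.7994e+02  1.0000e-02 -8.1520e+01]
n [('wall', np.float64(0.0001)), ('jaw', np.float64(0.002))] tcp [ 0.0003 -0.0026  0.0775]
[ 0.5874 -0.0059  0.1762] [-1.7996e+02  1.0000e-02 -8.1520e+01]
n [('wall', np.float64(-0.0)), ('jaw', np.float64(0.0019))] tcp [ 0.0002 -0.0026  0.0773]
[ 0.5874 -0.0059  0.1761] [-179.97    0.    -81.52]
n [('wall', np.float64(-0.0001)), ('jaw', np.float64(0.0019))] tcp [ 0.0002 -0.0026  0.0772]
nominal [('wall', np.float64(0.0001)), ('jaw', np.float64(0.0021))] tcp [ 0.0002 -0.0026  0.0772]
[(277, [13, 15, 156]), (278, [8, 7, 148]), (279, [0, 7, 148]), (280, [0, 10, 149]), (281, [10, 11, 144]), (282, [15, 8, 134]), (283, [6, 10, 129]), (284, [12, 10, 124]), (285, [9, 14, 126]), (286, [19, 16, 124]), (287, [10, 12, 126]), (288, [17, 14, 125]), (289, [18, 56, 124]), (290, [21, 129, 142]), (291, [22, 153, 160]), (292, [23, 147, 173]), (346, [22, 159, 181]), (347, [22, 158, 171]), (348, [22, 153, 158]), (349, [18, 151, 140]), (350, [12, 164, 166]), (351, [11, 172, 176]), (352, [12, 174, 177]), (353, [12, 174, 174]), (354, [12, 169, 178]), (355, [11, 169, 177]), (356, [12, 170, 175]), (357, [11, 169, 178]), (358, [12, 168, 178]), (359, [11, 169, 178]), (360, [11, 168, 178]), (361, [11, 166, 178]), (362, [11, 169, 177]), (363, [11, 168, 179]), (364, [11, 169, 177]), (365, [11, 171, 180]), (366, [11, 149, 178]), (367, [11, 82, 178]), (368, [14, 30, 178]), (369, [16, 21, 178]), (370, [14, 19, 174]), (371, [12, 21, 178]), (372, [16, 24, 178])]
```

>>> apply_moves --targets '[{"travel": [-1.5,-0.9,0],"roll": -0.2,"jaw": 10},{"travel": [0,0,6],"roll": 0,"jaw": 10},{"travel": [0,0,6],"roll": 0,"jaw": 10},{"travel": [0,0,4],"roll": 0,"jaw": 10},{"travel": [0,0,3],"roll": 0,"jaw": 10},{"travel": [0,0,0],"roll": 0,"jaw": 10},{"travel": [0,0,0],"roll": 0,"jaw": 10}]'

```text
clock: 7.45
tool_pos: [0.5885, -0.0044, 0.157]
orientation: [-180.0, -0.0, -81.3]
force: [2.1, -0.9, -1.2]
opening: 0.0218
gripper_force: 30.0
```

>>> apply_moves --targets '[{"travel": [0,0,3],"roll": 0,"jaw": 10},{"travel": [0,0,3],"roll": 0,"jaw": 10},{"travel": [0,0,3],"roll": 0,"jaw": 10},{"travel": [0,0,0],"roll": 0,"jaw": 10}]'

```text
clock: 7.85
tool_pos: [0.5886, -0.0041, 0.1477]
orientation: [-179.9, 0.0, -81.3]
force: [5.1, 0.1, -1.0]
opening: 0.0215
gripper_force: 30.0
```

>>> apply_moves --targets '[{"travel": [0,0,3],"roll": 0,"jaw": 10},{"travel": [0,0,3],"roll": 0,"jaw": 10},{"travel": [0,0,3],"roll": 0,"jaw": 10},{"travel": [0,0,0],"roll": 0,"jaw": 10}]'

```text
clock: 8.25
tool_pos: [0.588, -0.0042, 0.1381]
orientation: [180.0, 0.0, -81.3]
force: [5.4, 0.6, -3.1]
opening: 0.0219
gripper_force: 30.0
```

>>> apply_moves --targets '[{"travel": [0,0,3],"roll": 0,"jaw": 10},{"travel": [0,0,3],"roll": 0,"jaw": 10},{"travel": [0,0,2],"roll": 0,"jaw": 10},{"travel": [0,0,0],"roll": 0,"jaw": 10}]'

```text
clock: 8.65
tool_pos: [0.5881, -0.0042, 0.1302]
orientation: [180.0, 0.0, -81.3]
force: [5.1, 0.3, -2.6]
opening: 0.0217
gripper_force: 30.0
```

>>> apply_moves --targets '[{"travel": [0,0,2],"roll": 0,"jaw": 10},{"travel": [0,0,1.5],"roll": 0,"jaw": 10},{"travel": [0,0,0],"roll": 0,"jaw": 10},{"travel": [0,0,0],"roll": 0,"jaw": 10}]'

```text
clock: 9.05
tool_pos: [0.5875, -0.0043, 0.1266]
orientation: [179.9, 0.0, -81.3]
force: [4.9, 1.1, -5.3]
opening: 0.0219
gripper_force: 30.0
```

>>> apply_moves --targets '[{"travel": [0,0,1],"roll": 0,"jaw": 10},{"travel": [0,0,1],"roll": 0,"jaw": 10},{"travel": [0,0,0],"roll": 0,"jaw": 10},{"travel": [0,0,0],"roll": 0,"jaw": 10}]'

```text
clock: 9.45
tool_pos: [0.5879, -0.0044, 0.1253]
orientation: [180.0, 0.0, -81.3]
force: [2.5, 2.2, -1.6]
opening: 0.0217
gripper_force: 30.0
```

>>> apply_moves --targets '[{"travel": [0,0,1],"roll": 0,"jaw": 10},{"travel": [0,0,1],"roll": 0,"jaw": 10},{"travel": [0,0,0],"roll": 0,"jaw": 10},{"travel": [0,0,0],"roll": 0,"jaw": 10}]'

```text
clock: 9.85
tool_pos: [0.5875, -0.0045, 0.1231]
orientation: [179.9, -0.0, -81.3]
force: [0.3, 1.6, 0.8]
opening: 0.0218
gripper_force: 30.0
```

>>> apply_moves --targets '[{"travel": [0,0,1],"roll": 0,"jaw": 10},{"travel": [0,0,1],"roll": 0,"jaw": 10},{"travel": [0,0,0],"roll": 0,"jaw": 10},{"travel": [0,0,0],"roll": 0,"jaw": 10}]'

```text
clock: 10.25
tool_pos: [0.5875, -0.0045, 0.1226]
orientation: [180.0, -0.0, -81.3]
force: [-5.4, 4.0, 12.5]
opening: 0.0218
gripper_force: 30.0
```

>>> apply_moves --targets '[{"travel": [0,0,-1.5],"roll": 0,"jaw": 10},{"travel": [0,0,0],"roll": 0,"jaw": 45},{"travel": [0,0,0],"roll": 0,"jaw": 45},{"travel": [0,0,0],"roll": 0,"jaw": 45},{"travel": [0,0,-5],"roll": 0,"jaw": 45},{"travel": [0,0,-25],"roll": 0,"jaw": 45},{"travel": [0,0,-40],"roll": 0,"jaw": 45},{"travel": [0,0,-40],"roll": 0,"jaw": 45},{"travel": [-30,0,-40],"roll": 0,"jaw": 45},{"travel": [-30,0,0],"roll": 0,"jaw": 45}]'

```text
clock: 11.25
tool_pos: [0.5815, 0.0553, 0.2796]
orientation: [-179.4, 0.0, -81.4]
force: [1.0, 0.5, -0.6]
opening: 0.0451
gripper_force: 0.0
```

>>> apply_moves --targets '[{"travel": [0,0,0],"roll": 0,"jaw": 80},{"travel": [0,0,0],"roll": 0,"jaw": 80},{"travel": [0,0,0],"roll": 0,"jaw": 80},{"travel": [0,0,0],"roll": 0,"jaw": 80},{"travel": [0,0,0],"roll": 0,"jaw": 80},{"travel": [0,0,0],"roll": 0,"jaw": 80}]'

```text
clock: 11.85
tool_pos: [0.579, 0.0544, 0.2725]
orientation: [180.0, -0.0, -81.4]
force: [0.2, 0.6, -1.1]
opening: 0.0795
gripper_force: 0.0
```

```bash
python3 - <<'E'
from h import *
import json
o=ctrl.get_obs();im=ctrl.snapshot("wrist");sd=ctrl.snapshot("side");sc=ctrl.snapshot("scene");print(o["tool_pos"],o["orientation"])
json.dump({k:np.asarray(v).tolist() for k,v in o.items()},open("o4.json","w"))
for k,v in(("w4",im),("sd4",sd),("sc4",sc)):cv2.imwrite(f"pics/{k}.png",v[:,:,::-1])
a=cv2.resize(im[0:300,170:470],(600,600));b=cv2.resize(sd[160:270,310:420],(200,200),interpolation=2)
cv2.imwrite("pics/v4.png",np.hstack([a,np.vstack([b,cv2.resize(sc[200:350,300:450],(200,200)),np.zeros((200,200,3),np.uint8)])])[:,:,::-1])
w=cam("wrist",o)
for s,c,m in blobs(im,(105,130,60),(125,255,255),50):print(s,c.round(1),onz(w,[c],.14).round(4))
E
```

```text
[0.57895343 0.05443497 0.27247312] [ 1.79966244e+02 -1.07797509e-02 -8.13657410e+01]
[ 560   17   28   63 1293] [573.5  48. ] [[ 0.429  -0.0968  0.14  ]]
[283 357  43  17 530] [305.2 365.3] [[0.5725 0.1749 0.14  ]]
```

View pics/v4.png

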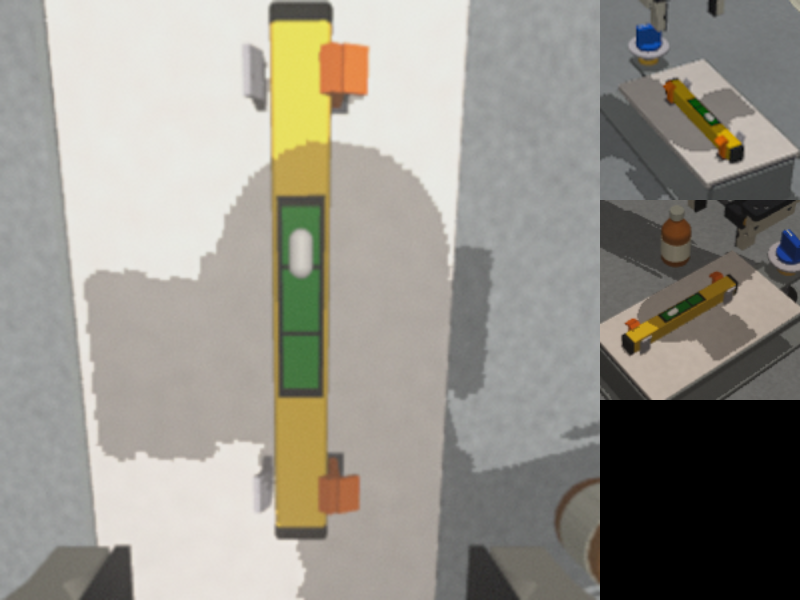

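The level is seated: both orange noses overlap its top edge and it is about centred in the clips. The bubble, at crop (300,253), is about 18 mm towards the hinge end, so the knob needs about 2.6 rad. Next I look at the knob from above.

>>> apply_moves --targets '[{"travel": [-42,0,0],"roll": 0,"jaw": 60},{"travel": [-42,0,0],"roll": 0,"jaw": 60},{"travel": [-42,0,0],"roll": 0,"jaw": 60},{"travel": [-42,0,0],"roll": 0,"jaw": 60},{"travel": [-42,0,0],"roll": 0,"jaw": 60},{"travel": [0,0,0],"roll": 0,"jaw": 60},{"travel": [0,0,0],"roll": 0,"jaw": 60},{"travel": [0,0,0],"roll": 0,"jaw": 60},{"travel": [0,0,0],"roll": 0,"jaw": 60},{"travel": [0,0,0],"roll": 0,"jaw": 60}]'

```text
clock: 13.0
tool_pos: [0.5475, 0.2616, 0.273]
orientation: [-180.0, 0.0, -81.4]
force: [1.1, 0.8, 0.0]
opening: 0.0599
gripper_force: 0.0
```

```bash
python3 - <<'E'
from h import *
o=ctrl.get_obs();im=ctrl.snapshot("wrist");w=cam("wrist",o);print(o["tool_pos"],o["orientation"],np.round(o["joint_pos"],1))
r=R.from_euler("xyz",o["orientation"],degrees=True)
cv2.imwrite("pics/w5.png",im[:,:,::-1]);sd=cam("side");sim=cv2.imread("pics/sd4.png")[:,:,::-1].copy()
cs=[b for b in blobs(sim,(105,130,60),(125,255,255),60)]
for s,c,m in cs:print("side",s,c.round(1))
for s,c,m in blobs(im,(105,130,60),(125,255,255),100):
    ys,xs=np.nonzero(m);rect=cv2.minAreaRect(np.c_[xs,ys].astype(np.float32))
    print(s,c.round(1),[np.round(x,1) for x in rect],"z.14:",onz(w,[c],.14).round(4),"tool",r.inv().apply(onz(w,[c],.14)-o["tool_pos"]).round(4))
    for s2,c2,_ in cs:print("   tri",tri([w,sd],[c,c2]).round(4))
x,y=[(s,c) for s,c,m in blobs(im,(105,130,60),(125,255,255),100)][0][1].astype(int)
crop=im[max(0,y-60):y+60,max(0,x-80):x+80];print("crop off",max(0,x-80),max(0,y-60))
cv2.imwrite("pics/c5.png",cv2.resize(crop,None,fx=5,fy=5,interpolation=2)[:,:,::-1])
E
```

```text
[0.54750395 0.26157376 0.27296038] [-1.79988255e+02  8.19183714e-03 -8.14008142e+01] [ 44.   13.3  -6.2   0.  -70.4 -35.4]
side [152 160  18  30 162] [160.6 181.9]
side [275 166  15  12 153] [282.  171.3]
side [330 173  14  15 163] [335.8 180.7]
side [299 279  14  13  86] [305.2 285.1]
[ 269  114   60   56 2299] [299.2 141.6] [array([300. , 141.5]), array([55.9, 54.4]), np.float64(45.0)] z.14: [[0.5714 0.1973 0.14  ]] tool [[ 0.0671 -0.014   0.133 ]]
   tri [0.3167 0.1846 0.2565]
   tri [0.4922 0.2126 0.1774]
   tri [0.5713 0.1979 0.1291]
   tri [ 0.5375  0.2257 -0.3055]
[362 341  40  29 905] [381.2 354.1] [array([381.5, 355. ]), array([28., 39.]), np.float64(90.0)] z.14: [[0.4783 0.3617 0.14  ]] tool [[-0.1094  0.0534  0.133 ]]
   tri [ 0.2194  0.6422 -0.1503]
   tri [0.457  0.4115 0.0583]
   tri [0.5387 0.2827 0.1464]
   tri [ 0.4426  0.486  -0.3356]
crop off 219 81
```

View pics/c5.png

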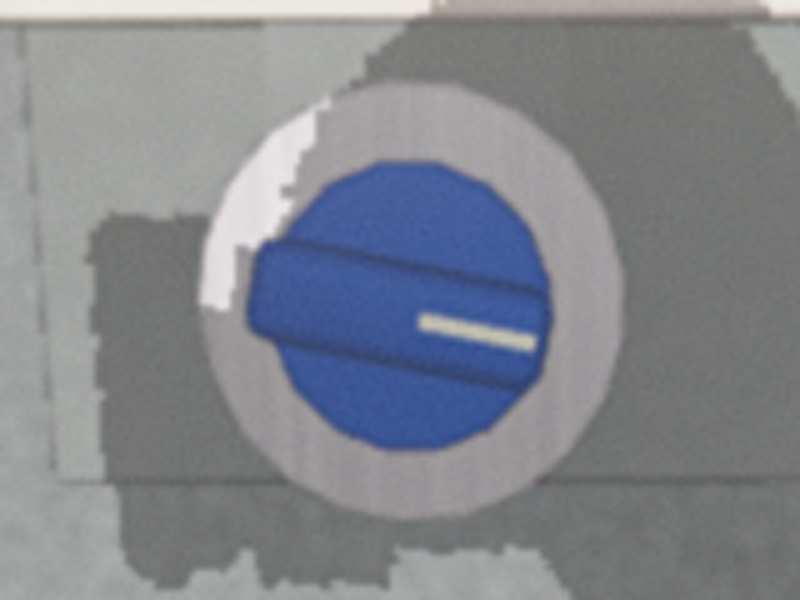

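The knob's bar centre is near image (299,143), tilted about 10 degrees with its white mark to the right. From this I work out the axis, the top height and the move.

```bash
python3 - <<'E'
from h import *
o=ctrl.get_obs();w=cam("wrist",o);sd=cam("side");sc=cam("scene")
im=cv2.imread("pics/w5.png")[:,:,::-1].copy()
r=R.from_euler("xyz",o["orientation"],degrees=True)
ends=[(219+255/5,81+290/5),(219+547/5,81+341/5)]
for z in(.13,.14,.15,.16):
    e=onz(w,ends,z);d=onz(w,[(301,142)],z-.032)[0];print(z,"len",np.linalg.norm(e[0]-e[1]).round(4),"mid",e.mean(0).round(4)[:2],"tool",r.inv().apply(e.mean(0)-o["tool_pos"]).round(4)[:2],"disc",d.round(4)[:2],"disc dia",np.linalg.norm(np.subtract(*onz(w,[(301,113.5),(301,171)],z-.032))).round(4))
    a=np.arctan2(*(e[1]-e[0])[1::-1]);c=e.mean(0);u=np.array([np.cos(a),np.sin(a),0]);v=np.array([-u[1],u[0],0])
    B=[c+s*.021*u+t*.007*v+[0,0,-h] for s in(-1,1) for t in(-1,1) for h in(0,.032)]
    D=[c+.022*np.array([np.cos(t),np.sin(t),0])-[0,0,.032] for t in np.linspace(0,6.28,24)]
    p=proj(sd,B+D);print("  side bbox",p.min(0).round(1),p.max(0).round(1))
E
```

```text
0.13 len 0.0445 mid [0.5716 0.1996] tool [ 0.065  -0.0144] disc [0.572  0.1989] disc dia 0.0466
  side bbox [328.4 177.8] [343.3 193.2]
0.14 len 0.0429 mid [0.5711 0.1992] tool [ 0.0653 -0.0139] disc [0.5715 0.1986] disc dia 0.0451
  side bbox [328.3 175. ] [343.3 190.5]
0.15 len 0.0413 mid [0.5706 0.1988] tool [ 0.0656 -0.0133] disc [0.5711 0.1982] disc dia 0.0436
  side bbox [328.2 172.3] [343.3 187.8]
0.16 len 0.0397 mid [0.5701 0.1984] tool [ 0.0659 -0.0128] disc [0.5706 0.1979] disc dia 0.0421
  side bbox [328.1 169.5] [343.2 185.1]
```

>>> apply_moves --targets '[{"travel": [33,-7,0],"roll": 0,"jaw": 40},{"travel": [32,-7.5,0],"roll": -8.5,"jaw": 40},{"travel": [0,0,0],"roll": -8.5,"jaw": 40},{"travel": [0,0,0],"roll": -8.5,"jaw": 40},{"travel": [0,0,0],"roll": -8.5,"jaw": 40},{"travel": [0,0,0],"roll": -8.5,"jaw": 40},{"travel": [0,0,0],"roll": -8.5,"jaw": 40},{"travel": [0,0,0],"roll": -8.5,"jaw": 40},{"travel": [0,0,0],"roll": -8.5,"jaw": 40},{"travel": [0,0,0],"roll": -8.5,"jaw": 40}]'

```text
clock: 14.05
tool_pos: [0.5715, 0.1999, 0.2729]
orientation: [-180.0, -0.0, -4.5]
force: [-0.3, -0.3, -0.4]
opening: 0.0394
gripper_force: 0.0
```

>>> apply_moves --targets '[{"travel": [0,0,20],"roll": -3.7,"jaw": 40},{"travel": [0,0,25],"roll": 0,"jaw": 40},{"travel": [0,0,25],"roll": 0,"jaw": 40},{"travel": [0,0,0],"roll": 0,"jaw": 40},{"travel": [0,0,0],"roll": 0,"jaw": 40},{"travel": [0,0,0],"roll": 0,"jaw": 40},{"travel": [0,0,0],"roll": 0,"jaw": 40},{"travel": [0,0,0],"roll": 0,"jaw": 40}]'

```text
clock: 14.85
tool_pos: [0.5718, 0.2007, 0.2039]
orientation: [-179.9, -0.1, -1.1]
force: [-0.4, -0.0, 0.8]
opening: 0.0401
gripper_force: 0.0
```

```bash
python3 - <<'E'
from h import *
o=ctrl.get_obs();im=ctrl.snapshot("wrist");w=cam("wrist",o);print(o["tool_pos"],o["orientation"],np.round(o["joint_pos"],1))
r=R.from_euler("xyz",o["orientation"],degrees=True);cv2.imwrite("pics/w6.png",im[:,:,::-1])
for z,nm,lo,hi in((.13,"blue",(105,130,50),(125,255,255)),(.147,"mark",(15,10,120),(40,110,255))):
  for s,c,m in blobs(im,lo,hi,40):
    if abs(c[0]-320)<100: print(nm,s,c.round(1),r.inv().apply(onz(w,[c],z)-o["tool_pos"]).round(4))
E
```

```text
[0.57179166 0.20069206 0.20386853] [-1.79942697e+02 -8.16866761e-02 -1.12356888e+00] [ 37.8  15.9 -12.1   0.  -61.9  51.1]
blue [ 289  219   67   85 3448] [322.1 256.8] [[-0.0017  0.0024  0.0739]]
mark [321 277   3  26  68] [321.9 288.9] [[-0.0155  0.0021  0.0568]]
mark [251 289   9  11  54] [255.1 293.5] [[-0.0184 -0.0369  0.0569]]
mark [225 457  21  23  48] [236.7 470.2] [[-0.1481 -0.0554  0.0567]]
mark [394 460  18  20  41] [401.3 471.2] [[-0.149   0.0559  0.0566]]
```

>>> apply_moves --targets '[{"travel": [-1,1,25],"roll": 0,"jaw": 40},{"travel": [0,0,20],"roll": 0,"jaw": 40},{"travel": [0,0,13],"roll": 0,"jaw": 40},{"travel": [0,0,0],"roll": 0,"jaw": 40},{"travel": [0,0,0],"roll": 0,"jaw": 5},{"travel": [0,0,0],"roll": 0,"jaw": 5},{"travel": [0,0,0],"roll": 0,"jaw": 5},{"travel": [0,0,0],"roll": 0,"jaw": 5},{"travel": [0,0,0],"roll": 0,"jaw": 5},{"travel": [0,0,0],"roll": 0,"jaw": 5}]'

```text
clock: 15.9
tool_pos: [0.5723, 0.1992, 0.1479]
orientation: [-180.0, -0.3, -1.1]
force: [0.1, -5.5, 12.9]
opening: 0.0141
gripper_force: 34.9
```

>>> apply_moves --targets '[{"travel": [0,0,-1],"roll": 0,"jaw": 5},{"travel": [0,0,-1],"roll": 0,"jaw": 5},{"travel": [0,0,0],"roll": 0,"jaw": 5},{"travel": [0,0,0],"roll": 0,"jaw": 5}]'

```text
clock: 16.3
tool_pos: [0.5722, 0.1991, 0.1481]
orientation: [180.0, -0.2, -1.1]
force: [5.4, -3.8, 1.5]
opening: 0.0137
gripper_force: 34.2
```

>>> apply_moves --targets '[{"travel": [0,0,0],"roll": 3,"jaw": 5},{"travel": [0,0,0],"roll": 6,"jaw": 5},{"travel": [0,0,0],"roll": 7,"jaw": 5},{"travel": [0,0,0],"roll": 7,"jaw": 5},{"travel": [0,0,0],"roll": 7,"jaw": 5},{"travel": [0,0,0],"roll": 7,"jaw": 5},{"travel": [0,0,0],"roll": 7,"jaw": 5},{"travel": [0,0,0],"roll": 7,"jaw": 5},{"travel": [0,0,0],"roll": 7,"jaw": 5},{"travel": [0,0,0],"roll": 2,"jaw": 5}]'

```text
clock: 17.3
tool_pos: [0.5719, 0.1986, 0.148]
orientation: [-179.9, -0.1, -61.4]
force: [4.9, -6.9, 2.3]
opening: 0.014
gripper_force: 34.4
```

>>> apply_moves --targets '[{"travel": [0,0,0],"roll": 7,"jaw": 5},{"travel": [0,0,0],"roll": 7,"jaw": 5},{"travel": [0,0,0],"roll": 7,"jaw": 5},{"travel": [0,0,0],"roll": 7,"jaw": 5},{"travel": [0,0,0],"roll": 7,"jaw": 5},{"travel": [0,0,0],"roll": 7,"jaw": 5},{"travel": [0,0,0],"roll": 7,"jaw": 5},{"travel": [0,0,0],"roll": 7,"jaw": 5},{"travel": [0,0,0],"roll": 0,"jaw": 5},{"travel": [0,0,0],"roll": 0,"jaw": 5}]'

```text
clock: 18.3
tool_pos: [0.5714, 0.1986, 0.148]
orientation: [-179.9, -0.0, -117.1]
force: [2.8, -5.1, 4.1]
opening: 0.0137
gripper_force: 34.5
```

>>> apply_moves --targets '[{"travel": [0,0,0],"roll": 0,"jaw": 5},{"travel": [0,0,0],"roll": 0,"jaw": 5},{"travel": [0,0,0],"roll": 0,"jaw": 5},{"travel": [0,0,0],"roll": 0,"jaw": 5},{"travel": [0,0,0],"roll": 0,"jaw": 5},{"travel": [0,0,0],"roll": 0,"jaw": 5},{"travel": [0,0,0],"roll": 0,"jaw": 5},{"travel": [0,0,0],"roll": 0,"jaw": 5},{"travel": [0,0,0],"roll": 0,"jaw": 5},{"travel": [0,0,0],"roll": 0,"jaw": 5}]'

```text
clock: 19.3
tool_pos: [0.5714, 0.1987, 0.148]
orientation: [-179.9, -0.0, -117.1]
force: [2.6, -5.9, 3.3]
opening: 0.0142
gripper_force: 34.4
```

```bash
cat > bub.py <<'E'
from h import *
def bubble(im,c,z=.125,ctr=(.587,-.005)):
    # vial region ROI near the nest; bubble = pale blob inside the green hull
    p=proj(c,[[*ctr,z]])[0];g=np.zeros(im.shape[:2],np.uint8);hsv=cv2.cvtColor(im,cv2.COLOR_RGB2HSV)
    m=cv2.inRange(hsv,np.array((45,90,25)),np.array((85,255,255)));R_=60
    roi=np.zeros_like(m);cv2.circle(roi,tuple(int(v) for v in p),R_,255,-1);m&=roi
    ys,xs=np.nonzero(m)
    if len(xs)<20: return None
    hull=cv2.convexHull(np.c_[xs,ys].astype(np.int32));cv2.fillConvexPoly(g,hull,255)
    wgt=np.where(g>0,np.clip(hsv[:,:,2].astype(float)-hsv[:,:,1]-20,0,None),0)
    yy,xx=np.mgrid[:480,:640];b=np.array([(xx*wgt).sum(),(yy*wgt).sum()])/wgt.sum()
    G=onz(c,np.c_[xs,ys],z)[:,:2];B=onz(c,[b],z)[0,:2]
    u=np.array([-np.sin(np.radians(8.67)),np.cos(np.radians(8.67))])
    t=G@u;return "bubble off(mm, +knob)",round(1e3*(B@u-(t.min()+t.max())/2),1),"vial len",round(1e3*np.ptp(t),1),"n",len(xs),b.round(1)
if __name__=="__main__":
    for n in("scene","side"):
        for f in("4",None):
            im=cv2.imread(f"pics/{'sc' if n=='scene' else 'sd'}4.png")[:,:,::-1].copy() if f else ctrl.snapshot(n)
            print(n,f,bubble(im,cam(n)))
E
python3 bub.py
```

```text
scene 4 ('bubble off(mm, +knob)', np.float64(-17.0), 'vial len', np.float64(66.8), 'n', 166, array([354.3, 283.5]))
scene None ('bubble off(mm, +knob)', np.float64(-2.6), 'vial len', np.float64(70.0), 'n', 178, array([359.7, 279.5]))
side 4 ('bubble off(mm, +knob)', np.float64(-15.1), 'vial len', np.float64(66.8), 'n', 58, array([369.9, 223.9]))
side None ('bubble off(mm, +knob)', np.float64(-0.5), 'vial len', np.float64(67.9), 'n', 59, array([367.2, 220.5]))
```

>>> apply_moves --targets '[{"travel": [0,0,0],"roll": 6,"jaw": 5},{"travel": [0,0,0],"roll": 6,"jaw": 5},{"travel": [0,0,0],"roll": 6,"jaw": 5},{"travel": [0,0,0],"roll": 5,"jaw": 5},{"travel": [0,0,0],"roll": 0,"jaw": 5},{"travel": [0,0,0],"roll": 0,"jaw": 5},{"travel": [0,0,0],"roll": 0,"jaw": 40},{"travel": [0,0,0],"roll": 0,"jaw": 40},{"travel": [0,0,0],"roll": 0,"jaw": 40},{"travel": [0,0,0],"roll": 0,"jaw": 40}]'

```text
clock: 20.4
tool_pos: [0.5712, 0.2003, 0.148]
orientation: [-180.0, 0.1, -140.0]
force: [-1.6, 1.2, 4.3]
opening: 0.0373
gripper_force: 2.6
```

>>> apply_moves --targets '[{"travel": [0,0,-20],"roll": 0,"jaw": 40},{"travel": [0,0,-40],"roll": 0,"jaw": 40},{"travel": [0,0,-40],"roll": 0,"jaw": 40},{"travel": [0,0,-30],"roll": 0,"jaw": 40},{"travel": [0,0,0],"roll": 8,"jaw": 87},{"travel": [0,0,0],"roll": 8,"jaw": 87},{"travel": [0,0,0],"roll": 8,"jaw": 87},{"travel": [0,0,0],"roll": 7,"jaw": 87},{"travel": [0,0,0],"roll": 0,"jaw": 87},{"travel": [0,0,0],"roll": 0,"jaw": 87}]'

```text
clock: 21.4
tool_pos: [0.5703, 0.1997, 0.2768]
orientation: [180.0, 0.0, -170.8]
force: [0.1, 0.7, 1.2]
opening: 0.0825
gripper_force: 0.0
```

>>> apply_moves --targets '[{"travel": [-7,-41,0],"roll": 0.5,"jaw": 87},{"travel": [-7,-41,0],"roll": 0,"jaw": 87},{"travel": [-7,-41,0],"roll": 0,"jaw": 87},{"travel": [-7,-41,0],"roll": 0,"jaw": 87},{"travel": [-7,-41,0],"roll": 0,"jaw": 87},{"travel": [0,0,0],"roll": 0,"jaw": 87},{"travel": [0,0,0],"roll": 0,"jaw": 87},{"travel": [0,0,0],"roll": 0,"jaw": 87},{"travel": [0,0,0],"roll": 0,"jaw": 87},{"travel": [0,0,0],"roll": 0,"jaw": 87}]'

```text
clock: 22.4
tool_pos: [0.6351, 0.0029, 0.277]
orientation: [180.0, 0.0, -171.5]
force: [-0.4, 1.1, 0.3]
opening: 0.087
gripper_force: 0.0
```

```bash
cat > wb.py <<'E'
from h import *
o=ctrl.get_obs();im=ctrl.snapshot("wrist");w=cam("wrist",o);print(o["clock"],np.round(o["tool_pos"],4),np.round(o["orientation"],2))
import sys;cv2.imwrite(f"pics/{sys.argv[1]}.png",im[:,:,::-1])
r=R.from_euler("xyz",o["orientation"],degrees=True);T=lambda p:(r.inv().apply(onz(w,[p],.124)-o["tool_pos"])[0]*1e3).round(1)
hsv=cv2.cvtColor(im,cv2.COLOR_RGB2HSV)
gr=[b for b in blobs(im,(45,80,25),(88,255,255),60) if abs(b[1][0]-320)<150 and b[1][1]<290]
for s,c,m in gr:print("green",s,c.round(1),T(c))
x0=min(b[0][0] for b in gr);x1=max(b[0][0]+b[0][2] for b in gr);y0=min(b[0][1] for b in gr);y1=max(b[0][1]+b[0][3] for b in gr)
for s,c,m in blobs(im,(0,0,110),(179,60,255),30):
    if x0<c[0]<x1 and y0<c[1]<y1 and s[2]<80:print("bubble",s,c.round(2),T(c))
print("vial x",x0,x1,T((x0,(y0+y1)/2)),T((x1,(y0+y1)/2)))
yr=slice((y0+y1)//2-5,(y0+y1)//2+5)
print("V profile",[(x,int(hsv[yr,x,2].mean())) for x in range(x0,x1)])
for s,c,m in blobs(im,(18,100,80),(32,255,255),100):print("yellow",s,c.round(1),T(c))
for s,c,m in blobs(im,(5,150,70),(15,255,255),40):print("orange",s,c.round(1),T(c))
E
python3 wb.py w7
```

```text
22.4 [0.6351 0.0029 0.277 ] [ 1.7999e+02  2.0000e-02 -1.7151e+02]
green [274 157  27  18 448] [287.5 165.1] [ 48.7 -26.  153. ]
green [303 156  30  19 269] [318.4 164.4] [ 49.2  -1.6 153. ]
green [335 156  27  18 471] [347.6 164.5] [ 49.1  21.6 153. ]
bubble [305 159  24  13 250] [316.68 164.76] [ 48.9  -2.9 153. ]
vial x 274 362 [ 48.4 -36.7 153. ] [ 48.3  33.  153. ]
V profile [(274, 94), (275, 119), (276, 123), (277, 121), (278, 122), (279, 123), (280, 122), (281, 122), (282, 122), (283, 121), (284, 122), (285, 122), (286, 122), (287, 121), (288, 122), (289, 121), (290, 122), (291, 122), (292, 122), (293, 122), (294, 122), (295, 122), (296, 122), (297, 123), (298, 122), (299, 123), (300, 115), (301, 80), (302, 82), (303, 112), (304, 120), (305, 124), (306, 142), (307, 165), (308, 182), (309, 191), (310, 196), (311, 198), (312, 198), (313, 199), (314, 198), (315, 198), (316, 198), (317, 198), (318, 198), (319, 198), (320, 198), (321, 198), (322, 198), (323, 195), (324, 192), (325, 182), (326, 167), (327, 146), (328, 126), (329, 120), (330, 121), (331, 122), (332, 115), (333, 79), (334, 80), (335, 116), (336, 122), (337, 122), (338, 120), (339, 120), (340, 120), (341, 121), (342, 120), (343, 120), (344, 120), (345, 121), (346, 120), (347, 120), (348, 120), (349, 120), (350, 120), (351, 120), (352, 120), (353, 119), (354, 119), (355, 119), (356, 119), (357, 120), (358, 119), (359, 121), (360, 116), (361, 89)]
yellow [ 196  149  244   30 4401] [318.7 164.3] [ 49.3  -1.3 153. ]
yellow [ 105  294   36   64 1056] [118.2 325.8] [ -93.1 -180.7  153. ]
yellow [ 499  294   36   64 1036] [521.  326.7] [-94.5 179.5 153. ]
yellow [ 284  370  356   18 4267] [489.5 379.4] [-149.7  158.3  153. ]
orange [410 133  21  23 415] [419.7 144.2] [ 64.5  77.4 153. ]
orange [204 135  20  18 311] [213.8 143. ] [ 65.6 -82.8 152.9]
```

The bubble spans 306–327 between lines at 301.5 and 333.5, so it is 0.6 mm off centre and settled. Now I press with the two open fingers straddling the vial.

>>> apply_moves --targets '[{"travel": [24,-0.8,0],"roll": 0,"jaw": 87},{"travel": [24.5,-0.7,0],"roll": 0,"jaw": 87},{"travel": [0,0,40],"roll": 0,"jaw": 87},{"travel": [0,0,40],"roll": 0,"jaw": 87},{"travel": [0,0,25],"roll": 0,"jaw": 87},{"travel": [0,0,15],"roll": 0,"jaw": 87},{"travel": [0,0,0],"roll": 0,"jaw": 87},{"travel": [0,0,0],"roll": 0,"jaw": 87},{"travel": [0,0,0],"roll": 0,"jaw": 87},{"travel": [0,0,0],"roll": 0,"jaw": 87}]'

```text
clock: 23.45
tool_pos: [0.5881, -0.0064, 0.158]
orientation: [180.0, 0.1, -171.6]
force: [-0.3, 0.2, -0.6]
opening: 0.0871
gripper_force: 0.0
```

```bash
python3 - <<'E'
from h import *
o=ctrl.get_obs();im=ctrl.snapshot("wrist");cv2.imwrite("pics/w8.png",im[:,:,::-1]);print(np.round(o["tool_pos"],4),np.round(o["force"],1))
sd=ctrl.snapshot("side");cv2.imwrite("pics/sd8.png",sd[:,:,::-1])
cv2.imwrite("pics/v8.png",np.vstack([cv2.resize(im[130:350],(640,220)),cv2.resize(sd[150:270,270:470],(640,380),interpolation=2)])[:,:,::-1])
E
```

```text
[ 0.5881 -0.0064  0.158 ] [-0.3  0.2 -0.6]
```

View pics/v8.png

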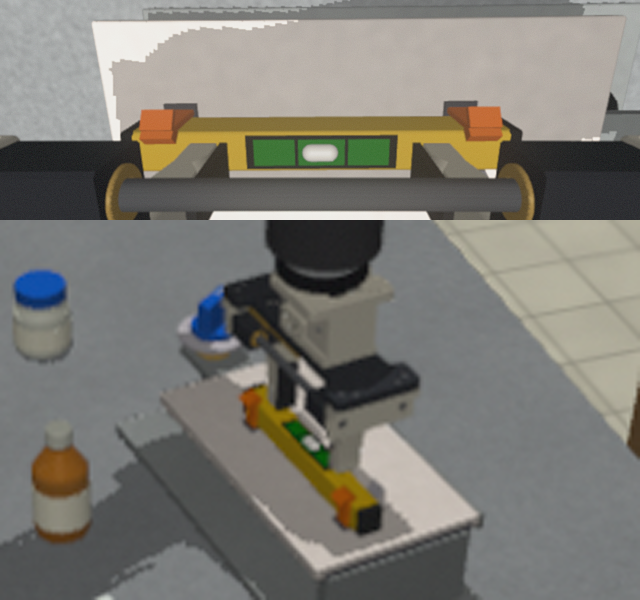

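The fingers hang over the plain yellow between the jaws on both sides, and the bubble at (320,153) stays visible to the wrist camera. Now I press down.

>>> apply_moves --targets '[{"travel": [0,0,4],"roll": 0,"jaw": 87},{"travel": [0,0,4],"roll": 0,"jaw": 87},{"travel": [0,0,2],"roll": 0,"jaw": 87},{"travel": [0,0,2],"roll": 0,"jaw": 87},{"travel": [0,0,1],"roll": 0,"jaw": 87},{"travel": [0,0,0],"roll": 0,"jaw": 87},{"travel": [0,0,0],"roll": 0,"jaw": 87},{"travel": [0,0,0],"roll": 0,"jaw": 87}]'

```text
clock: 24.35
tool_pos: [0.5877, -0.0067, 0.1478]
orientation: [-180.0, 0.1, -171.6]
force: [-14.1, 3.6, 33.7]
opening: 0.0872
gripper_force: 16.5
```

>>> apply_moves --targets '[{"travel": [1,0,-0.7],"roll": 0,"jaw": 87},{"travel": [0.5,0,0],"roll": 0,"jaw": 87},{"travel": [0,0,0],"roll": 0,"jaw": 87},{"travel": [0,0,0],"roll": 0,"jaw": 87},{"travel": [0,0,0],"roll": 0,"jaw": 87},{"travel": [0,0,0],"roll": 0,"jaw": 87}]'

```text
clock: 24.95
tool_pos: [0.5874, -0.0067, 0.1479]
orientation: [-180.0, 0.3, -171.6]
force: [-7.7, 2.0, 23.8]
opening: 0.0872
gripper_force: 12.0
```

```bash
python3 - <<'E'
from h import *
for k in range(2):
    im=ctrl.snapshot("wrist");hsv=cv2.cvtColor(im,cv2.COLOR_RGB2HSV)
cv2.imwrite("pics/w9.png",im[:,:,::-1])
gr=[b for b in blobs(im,(45,80,25),(88,255,255),60) if abs(b[1][0]-320)<120 and b[1][1]<320]
for s,c,m in gr:print(s,c.round(1))
y=int(np.mean([b[1][1] for b in gr]))
for yy in(y-4,y,y+4):
    p=im[yy].astype(int);print(yy,"dark",[x for x in range(240,400) if p[x].max()<95],"bub",[x for x in range(240,400) if p[x].min()>110])
o=ctrl.get_obs();print(o["clock"],np.round(o["force"],1),np.round(o["tool_pos"],4),o["gripper_force"],np.round(o["moment"],2))
E
```

```text
[ 249  278   46   29 1254] [271.5 292. ]
[297 278  50  28 720] [322.9 290.5]
[ 349  278   46   28 1232] [371.4 291.4]
287 dark [243, 244, 245, 246, 247, 248, 249, 294, 295, 296, 346, 347, 348, 349, 394, 395, 396, 397, 398, 399] bub [303, 304, 305, 306, 307, 308, 309, 310, 311, 312, 313, 314, 315, 316, 317, 318, 319, 320, 321, 322, 323, 324, 325, 326, 327, 328, 329, 330, 331, 332, 333, 334, 335, 336]
291 dark [243, 244, 245, 246, 247, 248, 249, 250, 294, 295, 296, 346, 347, 348, 349, 393, 394, 395, 396, 397, 398, 399] bub [302, 303, 304, 305, 306, 307, 308, 309, 310, 311, 312, 313, 314, 315, 316, 317, 318, 319, 320, 321, 322, 323, 324, 325, 326, 327, 328, 329, 330, 331, 332, 333, 334, 335, 336, 337, 338]
295 dark [243, 244, 245, 246, 247, 248, 249, 250, 294, 295, 296, 297, 346, 347, 348, 349, 393, 394, 395, 396, 397, 398, 399] bub [302, 303, 304, 305, 306, 307, 308, 309, 310, 311, 312, 313, 314, 315, 316, 317, 318, 319, 320, 321, 322, 323, 324, 325, 326, 327, 328, 329, 330, 331, 332, 333, 334, 335, 336, 337, 338]
25.05 [-6.1  2.  23.6] [ 0.5875 -0.0067  0.148 ] 12.04666614139569 [ 0.82  2.48 -0.25]
```

>>> apply_moves --targets '[{"travel": [0,0,0],"roll": 0,"jaw": 87},{"travel": [0,0,0],"roll": 0,"jaw": 87},{"travel": [0,0,0],"roll": 0,"jaw": 87},{"travel": [0,0,0],"roll": 0,"jaw": 87},{"travel": [0,0,0],"roll": 0,"jaw": 87},{"travel": [0,0,0],"roll": 0,"jaw": 87},{"travel": [0,0,0],"roll": 0,"jaw": 87},{"travel": [0,0,0],"roll": 0,"jaw": 87},{"travel": [0,0,0],"roll": 0,"jaw": 87},{"travel": [0,0,0],"roll": 0,"jaw": 87}]'

```text
clock: 26.05
tool_pos: [0.5875, -0.0067, 0.1479]
orientation: [-180.0, 0.3, -171.6]
force: [-6.3, 3.3, 24.1]
opening: 0.0871
gripper_force: 12.0
```

```bash
python3 - <<'E'
from h import *
im=ctrl.snapshot("wrist");p=im[291].astype(int);b=[x for x in range(240,400) if p[x].min()>110];d=[x for x in range(285,360) if p[x].max()<95]
print(d,b[0],b[-1],np.round(ctrl.get_obs()["force"],1))
off=((b[0]+b[-1])/2-321.3)/52.5*25;print(off)
if abs(off)<1: print(ctrl.close_job())
E
```

```text
[294, 295, 296, 297, 346, 347, 348, 349] 302 338 [-7.1  2.7 23.6]
-0.6190476190476244
the job is handed in; nothing more can be done
None
```

The job is handed in at about 26 s: the level is seated under both jaws, the bubble is about 0.6 mm off centre, well between the lines, and the fingers are still pressing down with about 24 N; the verdict wasn't shown.

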